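# Hold a reading lens over a glued crack between clamps

## Robot

A 7-joint arm with a two-finger parallel gripper is mounted at the origin on the work surface. World frame = base frame: x ahead of the robot, y to its left, z up, the work surface at z = 0. Lengths are in m, angles in rad, forces in N, time in s.
With the tool pointing down it reaches from about 0.425 to 0.875 m from the base axis. Payload 4.7 kg.
Tool frame: the origin (TCP) lies on the centre line of the jaws, within the pads' length; the fingertips stand 22 mm ahead of it and the grasp point (between the pads) lies 3 mm ahead of it; z points along the fingers, y is the direction in which the jaws open and shut (so a half turn about z gives the same grasp; the last joint's range is limited). The gripper opens to 87 mm and grips with 3 to 60 N. Pads are 19 mm wide; open, the fingers measure 117 mm over their backs; the gripper's body (75 mm by 190 mm) begins 51 mm behind the grasp point.
Start: joints at [-1.161, 0.321, -0.07, 1.45, 0.023, 1.371, -0.057], TCP at [0.251, 0.6, 0.245] pointing down, gripper open.
Joint ranges: [-2.86, 2.86], [-0.3, 2.09], [-1.38, 1.24], [0.06, 2.45], [-1.56, 4.7], [0.09, 2.05], [-2.69, 2.69]. Speed limits (rad/s): [2.57, 2.57, 3.14, 3.14, 3.14, 3.14, 3.14].

## Interface

Orientations are given as a rotation vector (axis times angle).
In Python, from bench import ctrl, imaging, close_job, finder gives the robot as it stands. The module is installed in compiled form; this text tells all that it offers.
- The arm moves only by the shell command python3 -m jog 'ROWS' [FORCE]. ROWS is JSON, a list that holds one entry, the list of rows, each a list of 7 numbers: the shift along the tool's x, y, z in cm, then the turn, a rotation vector about the tool's x, y, z in degrees, then the finger opening in cm, from 0 to 8.7. In form: [[[dx, dy, dz, ax, ay, az, claw], ...]]. A call has 1 to 12 rows; each row shifts and turns the commanded pose from where the row before left it, along the tool's axes as they then stand; what a row does not reach is not made up. A row lasts 1/10 s, in which the tool goes at most 50 mm and 8.59 degrees, less where a joint would pass 70% of its speed; a pose out of reach is approached as far as the arm can. A call is refused whole if a number of a shift passes 5 or a number of a turn 8.59, either way. A call with a gripper value outside its range is refused whole. The fingers move at their own pace and stop on an object; FORCE is the grip in N (left out, the last holds). Time passes only in rows, so rows that do not move let the fingers close. It gives the time, the measured TCP pose, the force and the opening at its end, in the units of the state.
- ctrl.get_state(): the state, without advancing time (a new reading comes with each control period).
- imaging.get_image(name): name is "scene" or "top"; returns a dict with "frame" (400x640x3 uint8, red, green, blue), "intrinsics" (3x3 intrinsics, pixels), "pose" (4x4, takes a point from camera to world coordinates). Camera axes: x right, y down, z forward; pixel columns grow to the right and rows downward; lengths in m; the calibration is good to about 2 mm. A picture is of the moment at which its call begins. There is no depth.
- close_job(): hands the job in, once; it reports no verdict.
Trained networks look in the newest picture that a camera, given by its name, has taken for a name from the list of things; names that differ only in an ending like _2 or _b are one class to them, and where a whole thing is asked for, a point or a joint stands for the part that bears it (a point fixed in the world has none). Each returns a list of dicts, best first, with "conf" (0 to 1); they miss things now and then, are a little off and sometimes report something else, mostly with a low value. They report only what shows in the picture. A call takes as long as a camera call.
- finder.trace(label, camera): "region" (400x640 bool, what is visible of it) and "point" ([row, column] as shares, 0 to 1, of the picture: columns of its width, rows of its height, amid what is visible of it).
- finder.spot_point(label, camera): "point" ([row, column] as shares, 0 to 1, of the picture: columns of its width, rows of its height: a listed point, or the origin of a listed thing).
The state is a dict: "time": time; "joint_positions": joint angles; "qd": joint speeds; "joint_torque": joint torques, N m; "position": TCP position; "tool_rot": TCP orientation; "ft_force": force on the tool from outside, world axes, zero at the start; "torque": the same for the moment, N m; "grip_width": opening from 0.0 (shut) to 1.0 (fully open).
Only numpy, scipy, OpenCV 4.12 (cv2) and the standard library are available. Lean on these libraries where they do the work, as an engineer would, in place of code of your own. Each camera call takes 0.05 s, during which the arm holds its last target. There are 200 camera calls.

## Task

Pick up the reading lens by its handle and carry it in between the clamps to check the glue line: hold it level, the middle of its glass over the small blue circle on the deck, with the glass at the height shown by the red pointer of the height gauge. The glue is still setting, so do not touch the deck, its clamps or the gauge, and leave the other things on the bench where they are. Finish while still holding the lens steady there; do not put it down.

Things in the scene. Friction and masses are not known exactly. Their poses are not given: they have to be found in the camera images.
- lens_handle (a point): Reading lens lying flat on the bench: black flat-sided handle 112 mm long, 20 wide, 18 thick, with a steel-rimmed round glass at one end; about 130 g. This point is the middle of the handle, half-way up (9 mm above the bench); its x axis runs along the handle towards the glass, z is up, square to the glass. It balances about 35 mm from here towards the glass.
- lens_glass (a point): Centre of the glass of the reading lens: 100 mm from lens_handle along its x axis and 2 mm lower. The rim is 76 mm across and 14 mm thick.
- circle_center (a point): Centre of a small blue circle, 34 mm across, its line 4 mm wide,, drawn on top of the deck on the glue line, about midway between two neighbouring clamps, 61 mm above the bench. Its x axis runs straight across the deck, away from the robot, square to the row of clamps; y along the deck.
- pointer_tip (a point): Tip of the thin red pointer of a steel height gauge, whose dark 62 x 48 mm base stands on the deck in the other gap between clamps; upright rule 22 mm wide, 166 mm high, with an aluminium block locked somewhere on it, from which the pointer sticks out sideways, along the deck. The height of this tip is where the middle of the glass must be.
- deck: Bare skateboard deck, 700 x 200 x 11 mm with round ends, flat on two bearers, its top 61 mm above the bench; fixed. Origin on the bench under its middle; x across it, away from the robot, y along it. Clamped by three F-clamps at y = -170, 0 and 170 mm, upright steel bars at x = 122 mm (267 mm above the bench). Under each screw a plywood pad 75 x 45 x 15 mm at x = 12 mm.
- clamp_mid (a point): Top of the middle clamp's upright wooden screw handle, 28 mm thick, 146 to 242 mm above the bench, at deck x = 12, y = 0; the outer two are alike at y = -170 and 170 mm. Below each handle a green arm, 18 mm wide, 107 to 131 mm above the bench, reaches from the bar to deck x = 5 mm. Between handles 142 mm is free; the gaps are open above and on the robot's side.
- truck_a: Bystander: skateboard truck with two dark red wheels, 236 mm along its y, about 86 mm high, lying on its base in front of the deck, on the side where the lens is not. Origin under its middle.
- truck_b: Bystander: a second such truck, at the right of the bench, beyond the deck's end. Origin under its middle.
- sanding_block: Bystander: cork sanding block, 110 x 65 x 30 mm, in front of the deck near the middle. Origin under its middle.
- glue: Bystander: white glue bottle with a yellow label, 60 mm across, 170 mm high, at the right, off the deck's end. Origin under its middle.
- spray: Bystander: white spray can, 52 mm across, 190 mm high, at the left, off the deck's end. Origin under its middle.
- file: Bystander: file with a green handle, 265 mm long, 26 mm high, lying at the left of the bench. Origin on the bench where handle and blade meet.

How it is judged:
By the outcome, as a careful person would: the job done as asked, in the order asked, and still so for the second after the job is handed in, while the arm keeps its last pose, push and grip.
It also fails if it takes over 45 s, if anything falls off the work surface, if the arm or the gripper's body presses on something with over 40 N, if the wrist force passes 120 N, or if a joint passes its speed limit or range.

## Working session

There is one attempt and no reset: what is moved stays moved. The work goes in short steps, Python scripts to look and compute and a shell command to move; the robot and the scene stay as the last step left them, time stands still between calls to the robot, and variables do not carry over. Pictures are saved under pics/ and viewed, about 8 in all and at most 12, crops included, and the job is handed in when it is done.

```bash
mkdir -p pics; cat > h.py <<'E'
import numpy as np, cv2
from bench import ctrl, imaging, close_job, finder
from scipy.spatial.transform import Rotation as R
def shot(cam,fn=None):
    d=imaging.get_image(cam)
    if fn: cv2.imwrite('pics/'+fn,d['frame'][:,:,::-1])
    return d
def ray(d,p):  # p = row,col shares
    K=np.array(d['intrinsics']);T=np.array(d['pose'])
    v=T[:3,:3]@np.linalg.inv(K)@np.array([p[1]*640,p[0]*400,1]); return T[:3,3],v
def atz(d,p,z):
    o,v=ray(d,p); return o+v*(z-o[2])/v[2]
def tri(d1,p1,d2,p2):
    A=[];b=[]
    for d,p in((d1,p1),(d2,p2)):
        o,v=ray(d,p);v=v/np.linalg.norm(v);P=np.eye(3)-np.outer(v,v);A.append(P);b.append(P@o)
    x=np.linalg.lstsq(np.vstack(A),np.hstack(b),rcond=None)[0]
    e=[np.linalg.norm(P@x-c) for P,c in zip(A,b)]
    return x,e
E
python3 - <<'E'
from h import *
np.set_printoptions(precision=4,suppress=True)
D={c:shot(c,c+'0.png') for c in('scene','top')}
for c in D: print(c,np.array(D[c]['pose'])[:3].tolist(),np.array(D[c]['intrinsics']).tolist())
Z=dict(lens_handle=.009,lens_glass=.007,circle_center=.061,pointer_tip=.13,deck=0,clamp_mid=.242,truck_a=0,sanding_block=0,glue=0,spray=0,file=0)
for n,z in Z.items():
    ps={}
    for c in D:
        r=finder.spot_point(n,c)
        for q in r[:2]: print(n,c,round(q['conf'],2),np.array(q['point'])*[400,640],atz(D[c],q['point'],z))
        if r: ps[c]=r[0]['point']
    if len(ps)==2: print('   tri',*tri(D['scene'],ps['scene'],D['top'],ps['top']))
s=ctrl.get_state();print(s['position'],s['tool_rot'],s['time'],s['grip_width'],R.from_rotvec(s['tool_rot']).as_matrix())
E
```

```text
scene [[0.6188537090903882, 0.6672706781452442, -0.41445135882592454, 1.010942017000424], [0.7855029122300138, -0.5241599200790177, 0.3290008405170498, -0.38456375586198016], [0.002293822843330351, -0.5291561397832817, -0.848521371626207, 1.1430926363346017]] [[368.6931964528365, 0.0, 320.17144607412627], [0.0, 368.6931964528365, 202.28801459908476], [0.0, 0.0, 1.0]]
top [[0.00904265036350496, -0.9994663179163943, 0.03138964518831796, 0.4875605305041006], [-0.9999455341186868, -0.008874472126027728, 0.0054929537207681145, 0.011157519847748449], [-0.005211455698511623, -0.031437606383588494, -0.9994921298511424, 1.5179028894180895]] [[387.7480055914472, 0.0, 322.60779560788444], [0.0, 387.7480055914472, 201.0262997071475], [0.0, 0.0, 1.0]]
lens_handle scene 0.95 [170.    347.904] [0.4081 0.2291 0.009 ]
lens_handle top 0.81 [228.4   269.312] [0.4266 0.2257 0.009 ]
   tri [0.4249 0.2183 0.0357] [np.float64(0.004498677728321885), np.float64(0.004498677728321761)]
lens_glass scene 0.7 [154.32  359.424] [0.3763 0.3163 0.007 ]
lens_glass top 0.79 [241.92  244.992] [0.3732 0.3199 0.007 ]
   
[... 1968 characters left out ...]
027] [np.float64(0.005334714394618931), np.float64(0.0053347143946190405)]
spray scene 0.91 [174.6 438.4] [0.6345 0.4929 0.    ]
spray top 0.59 [180.68 203.2 ] [0.6111 0.4894 0.    ]
   tri [ 0.6201  0.5044 -0.0255] [np.float64(0.009490784579409838), np.float64(0.0094907845794095)]
file scene 0.77 [134.    403.712] [0.4046 0.5361 0.    ]
file top 0.66 [154.8   335.808] [ 0.7175 -0.0307  0.    ]
file top 0.4 [229.32  270.272] [0.4227 0.2231 0.    ]
   tri [0.6742 0.022  0.587 ] [np.float64(0.058192898137526074), np.float64(0.05819289813752518)]
[0.2506 0.5998 0.2446] [0.6176 3.0802 0.0002] 1.2 1.0017716530002616 [[-0.9227  0.3855  0.0001]
 [ 0.3855  0.9227  0.0001]
 [-0.0001  0.0001 -1.    ]]
```

```bash
python3 - <<'E'
import cv2,numpy as np
a=cv2.imread('pics/top0.png')[100:280,180:480];b=cv2.imread('pics/scene0.png')[110:300,220:480]
cv2.imwrite('pics/t1.png',cv2.resize(a,(800,480),interpolation=3));cv2.imwrite('pics/s1.png',cv2.resize(b,(800,585),interpolation=3))
E
```

```text
(no output)
```

View pics/t1.png

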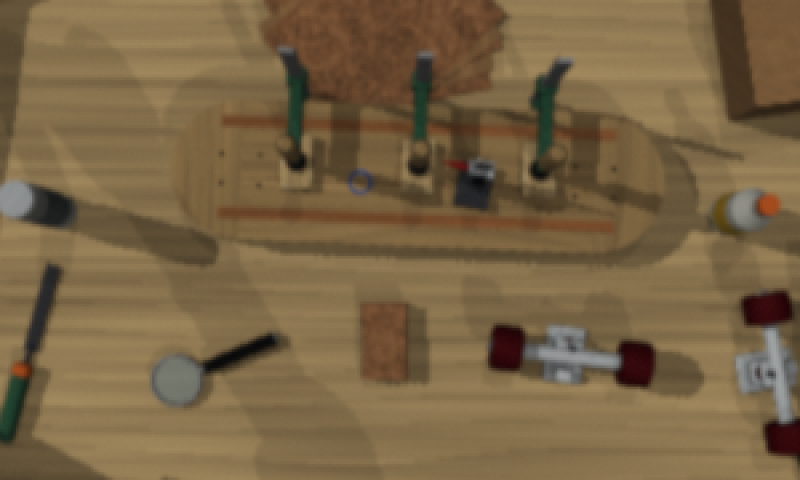

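View pics/s1.png

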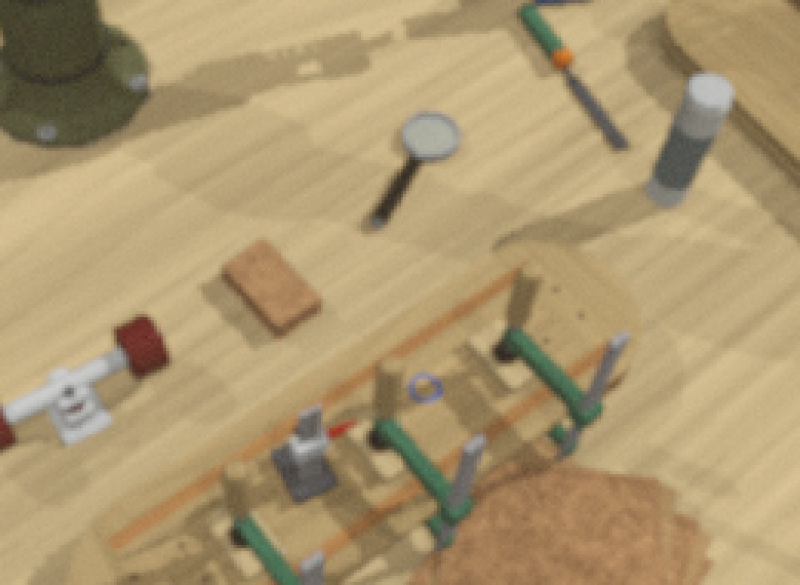

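The top crop shows the lens with its glass at (178,380) and the handle running to (285,338). The blue circle is at (360,182), in the left gap, and the red pointer is at about (446,164). The scene crop agrees: circle at (425,388), red tip at about (354,427). Next I'll refine these by colour.

```bash
python3 - <<'E'
from h import *
np.set_printoptions(precision=4,suppress=True)
D={c:shot(c) for c in('scene','top')}
P={}
for c,(cr,cc),(pr,pc) in(('scene',(236,358),(247,331)),('top',(168,315),(162,350))):
    f=D[c]['frame'].astype(int);r,g,b=f[...,0],f[...,1],f[...,2]
    yy,xx=np.mgrid[:400,:640]
    m=(b-(r+g)/2>0)&(abs(yy-cr)<10)&(abs(xx-cc)<10)
    w=np.where(m)
    P[c,'circ']=((w[0].min()+w[0].max()+1)/2/400,(w[1].min()+w[1].max()+1)/2/640)
    print(c,'circ',m.sum(),P[c,'circ']*np.array([400,640]),(w[0].min(),w[0].max(),w[1].min(),w[1].max()),atz(D[c],P[c,'circ'],.061))
    m=(r-np.maximum(g,b)>60)&(abs(yy-pr)<12)&(abs(xx-pc)<12)
    print([(int(a),int(q),int(f[a,q,0]-max(f[a,q,1:]))) for a,q in zip(*np.where(m))])
    t=finder.trace('lens_handle',c)[0]; reg=t['region'];print('lens',t['conf'],reg.sum())
    dark=reg&(f.sum(2)<150); 
    pts=np.array(np.where(dark)).T+.5; print('dark',len(pts))
    W=np.array([atz(D[c],p/[400,640],.014)[:2] for p in pts])
    mean=W.mean(0);u=np.linalg.svd(W-mean)[2][0];s=(W-mean)@u
    print(' handle mid',mean+u*(s.min()+s.max())/2,'len',np.ptp(s),'dir',u, 'yaw',np.degrees(np.arctan2(u[1],u[0])))
    gl=reg&~cv2.dilate(dark.astype(np.uint8),np.ones((3,3))).astype(bool)
    n,l,st,ce=cv2.connectedComponentsWithStats(gl.astype(np.uint8));k=1+st[1:,4].argmax()
    p=np.array(np.where(l==k)).T+.5
    print(' glass',atz(D[c],p.mean(0)/[400,640],.010),st[k], finder.spot_point('lens_glass',c)[0]['point'])
E
```

```text
scene circ 39 [236.  358.5] (np.int64(231), np.int64(240), np.int64(353), np.int64(363)) [0.6621 0.0532 0.061 ]
[(247, 333, 68), (247, 334, 72), (248, 329, 70), (248, 330, 83), (248, 331, 92), (248, 332, 81), (248, 333, 74), (249, 327, 73), (249, 328, 89), (249, 329, 104), (249, 330, 106), (249, 331, 96), (249, 332, 73), (250, 327, 92), (250, 328, 106), (250, 329, 101), (250, 330, 94), (250, 331, 70), (251, 327, 78), (251, 328, 85), (251, 329, 71)]
lens 0.81 472
dark 15
 handle mid [0.418  0.2274] len 0.08460035222274251 dir [ 0.4126 -0.9109] yaw -65.6326121461595
 glass [0.3938 0.288  0.01  ] [340 146  30  39 393] [0.3887, 0.5639]
top circ 31 [168.5 315.5] (np.int64(164), np.int64(172), np.int64(311), np.int64(319)) [0.6557 0.0471 0.061 ]
[(161, 350, 67), (161, 351, 70), (161, 352, 67), (162, 351, 63), (162, 352, 68), (162, 353, 69), (162, 354, 62)]
lens 0.63 421
dark 125
 handle mid [0.4099 0.2216] len 0.11128882130454777 dir [-0.4008  0.9162] yaw 113.62677565306767
 glass [0.3688 0.3145 0.01  ] [236 233  20  20 288] [0.607, 0.3827]
```

```bash
python3 - <<'E'
from h import *
a=cv2.imread('pics/top0.png')[145:185,325:375];b=cv2.imread('pics/scene0.png')[225:285,300:345]
a=cv2.resize(a,(400,320),interpolation=0);b=cv2.resize(b,(360,480),interpolation=0)
o=np.zeros((480,770,3),np.uint8);o[:320,:400]=a;o[:,410:]=b
cv2.imwrite('pics/g1.png',o)
E
python3 -m jog '[[[-2.78,-2.74,0,0,0,0,8.7],[-2.78,-2.74,0,0,0,0,8.7],[-2.78,-2.74,0,0,0,0,8.7],[-2.78,-2.74,0,0,0,0,8.7],[-2.78,-2.74,0,0,0,0,8.7],[-2.78,-2.74,0,0,0,0,8.7],[-2.78,-2.74,0,0,0,0,8.7],[-2.78,-2.74,0,0,0,0,8.7],[-2.78,-2.74,0,0,0,0,8.7],[-2.78,-2.74,0,0,0,0,8.7]]]'
python3 -m jog '[[[0,0,0,0,0,7.28,8.7],[0,0,0,0,0,7.28,8.7],[0,0,0,0,0,7.28,8.7],[0,0,0,0,0,7.28,8.7],[0,0,0,0,0,7.28,8.7],[0,0,0,0,0,7.28,8.7],[0,0,3,0,0,0,8.7],[0,0,3,0,0,0,8.7],[0,0,3,0,0,0,8.7],[0,0,3,0,0,0,8.7],[0,0,0,0,0,0,8.7],[0,0,0,0,0,0,8.7]]]'
```

```text
time: 2.5
position: [0.402, 0.2382, 0.2449]
tool_rot: [0.618, 3.08, 0.001]
ft_force: [-0.9, -0.1, 0.5]
grip_width: 1.0
time: 3.7
position: [0.4016, 0.2398, 0.1251]
tool_rot: [-1.719, -2.629, 0.0]
ft_force: [1.1, -0.3, 0.8]
grip_width: 1.0
```

View pics/g1.png

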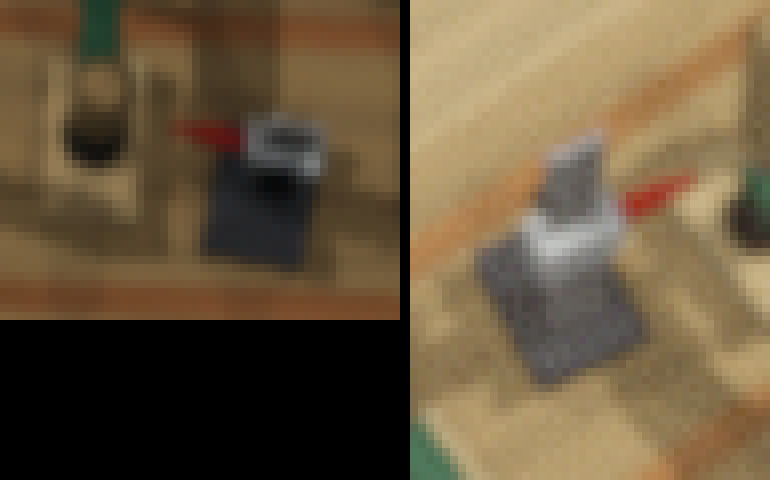

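The gauge crops put the red tip at about pixel (346.75, 161.25) in top and (335.6, 247.5) in scene. Next come the triangulation and a check of the alignment over the handle.

```bash
python3 - <<'E'
from h import *
np.set_printoptions(precision=4,suppress=True)
D={c:shot(c,c+'1.png') for c in('scene','top')}
n=np.array([400,640])
for nm,t,s in(('tip',(161.25,346.75),(247.5,335.6)),('root',(161.6,355.5),(250.6,326.5)),('circ',(168.5,315.5),(236,358.5))):
    print(nm,*tri(D['scene'],s/n,D['top'],t/n))
for k in range(3):
    for c in D: D[c]=shot(c)
    q={c:finder.spot_point('pointer_tip',c) for c in D};g={c:finder.spot_point('circle_center',c) for c in D}
    if all(q.values()): print('net',*tri(D['scene'],q['scene'][0]['point'],D['top'],q['top'][0]['point']),[q[c][0]['point']*n for c in q])
    for c in g: print('circ',c,[ (round(x['conf'],2),x['point']*n,atz(D[c],x['point'],.061)) for x in g[c][:1]])
a=cv2.imread('pics/top1.png')[190:260,220:310];b=cv2.imread('pics/scene1.png')[120:200,310:400]
o=np.hstack([cv2.resize(a,(400,311)),cv2.resize(b,(350,311))]);cv2.imwrite('pics/a1.png',cv2.resize(o,(800,332)))
E
```

```text
tip [ 0.6746 -0.063   0.1479] [np.float64(0.00341953183960209), np.float64(0.003419531839602598)]
root [ 0.6711 -0.0937  0.1616] [np.float64(0.0024169352859827933), np.float64(0.002416935285982218)]
circ [0.6588 0.0504 0.0594] [np.float64(0.004357353606291453), np.float64(0.0043573536062916215)]
net [ 0.6807 -0.0626  0.1449] [np.float64(0.006662640143021994), np.float64(0.0066626401430230076)] [array([249.4  , 333.568]), array([157.88 , 344.384])]
circ scene [(0.62, array([234.8  , 357.184]), array([0.6561, 0.0527, 0.061 ]))]
circ top [(0.41, array([170.   , 314.624]), array([0.65  , 0.0503, 0.061 ]))]
net [ 0.672  -0.0266  0.2322] [np.float64(0.0040966324898642275), np.float64(0.004096632489863815)] [array([226.68 , 346.432]), array([158.68 , 337.408])]
circ scene [(0.59, array([236.6  , 358.016]), array([0.6627, 0.0505, 0.061 ]))]
circ top [(0.6, array([167.6  , 314.688]), array([0.6591, 0.0502, 0.061 ]))]
net [ 0.6743 -0.0671  0.1645] [np.float64(0.0006228416095896211), np.float64(0.0006228416095900404)] [array([245.8  , 333.696]), array([160.2  , 347.584])]
circ scene [(0.62, array([237.52 , 361.472]), array([0.6722, 0.0571, 0.061 ]))]
circ top [(0.46, array([168.   , 317.504]), array([0.6577, 0.0395, 0.061 ]))]
```

View pics/a1.png

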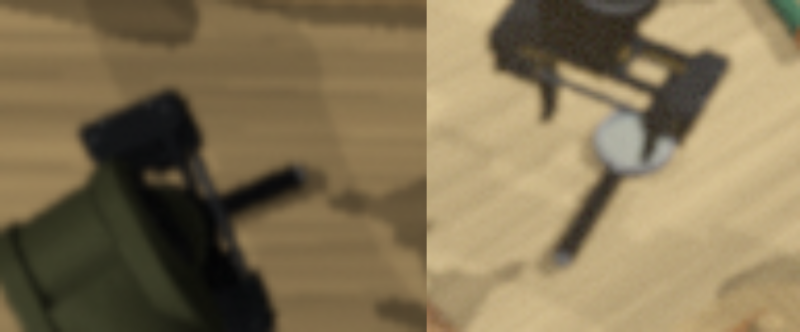

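The gripper is square over the handle. The height estimates spread from 145 to 165 mm, so I'll refine them with a small gauge model fit before using them. First the descent and grasp.

```bash
python3 -m jog '[[[0,0,3,0,0,0,8.7],[0,0,3,0,0,0,8.7],[0,0,2,0,0,0,8.7],[0,0,2,0,0,0,8.7],[0,0,0,0,0,0,8.7],[0,0,0,0,0,0,8.7]]]'
python3 - <<'E'
from h import *
from scipy.optimize import least_squares
np.set_printoptions(precision=4,suppress=True)
D={c:shot(c) for c in('scene','top')}
n=np.array([400,640])
L={}
for c,(r0,r1,c0,c1) in(('scene',(240,258,322,340)),('top',(154,168,342,359))):
    acc=np.zeros((400,640))
    for k in range(4):
        f=shot(c)['frame'].astype(float);acc+=f[...,0]-np.maximum(f[...,1],f[...,2])
    acc/=4; s=acc[r0:r1,c0:c1]; bg=np.percentile(s,60)
    if c=='scene': print(np.round(s).astype(int))
    else: print(np.round(s).astype(int))
E
```

```text
time: 5.3
position: [0.4014, 0.2397, 0.0244]
tool_rot: [-1.719, -2.629, 0.001]
ft_force: [0.6, -0.3, 0.4]
grip_width: 1.002
[[ 34  37  42  47  46  46  43  37  32  26  25  24  24  24  25  24  24  24]
 [ 26  28  34  44  46  41  35  30  27  24  23  24  24  24  24  24  23  23]
 [ 13  17  30  39  38  32  27  26  25  24  24  23  24  24  22  20  20  20]
 [  6  12  27  34  32  26  24  24  23  24  22  22  21  22  21  21  20  20]
 [  4  11  22  27  26  24  24  22  22  22  20  20  22  21  20  20  18  20]
 [  3  11  20  25  24  24  22  22  22  23  23  25  26  26  20  20  20  20]
 [  6  13  20  24  24  22  22  24  27  31  34  41  46  38  26  20  21  20]
 [  5   9  17  22  24  25  30  38  48  58  61  72  68  48  28  22  21  21]
 [  4   7  12  20  29  40  56  73  87  91  87  76  58  38  26  22  21  21]
 [  4   4   6  19  44  72  93 102 109 100  74  50  34  24  22  22  22  22]
 [  4   3   5  18  54  96 112 107  91  69  45  30  22  22  21  22  21  21]
 [  2   2   2  12  38  76  91  72  51  38  26  20  20  22  21  22  20  17]
 [  1   1  -1   1  18  44  48  38  28  24  22  20  20  20  22  21  18  18]
 
[... 431 characters left out ...]
16 15 16 17 19 22 22 18 15 14 15 14 15 16 17 17 17]
 [16 16 16 16 17 21 21 17 15 14 14 13 14 14 15 16 17]
 [18 16 15 16 17 20 20 16 15 13 13 13 13 14 14 15 16]
 [18 17 16 16 18 22 19 17 16 15 14 13 12 13 13 13 14]
 [18 18 16 18 23 29 26 24 26 23 19 16 14 13  9  9  9]
 [18 18 17 19 31 44 44 44 49 48 41 32 23 16  6  3  4]
 [18 18 17 20 33 47 52 58 68 72 69 60 48 26  6  0  0]
 [17 18 17 19 25 32 35 44 55 64 69 70 63 33  6 -1 -1]
 [16 17 17 18 19 22 22 26 30 35 43 47 46 24  3 -2 -2]
 [16 17 17 18 17 18 18 18 18 17 15 14 14  7  0 -2 -2]
 [18 17 17 18 18 18 18 17 16 12  6  0  0  0 -1 -2 -2]
 [18 17 16 17 17 18 17 16 14 10  3 -1 -2 -2 -2 -1 -2]
 [18 16 16 16 17 18 17 16 13  8  2 -3 -3 -2 -2 -1  0]]
```

```bash
python3 -m jog '[[[0,0,0,0,0,0,1.0],[0,0,0,0,0,0,1.0],[0,0,0,0,0,0,1.0],[0,0,0,0,0,0,1.0],[0,0,0,0,0,0,1.0],[0,0,0,0,0,0,1.0],[0,0,0,0,0,0,1.0],[0,0,0,0,0,0,1.0]]]' 45
python3 - <<'E'
from h import *
from scipy.optimize import least_squares
np.set_printoptions(precision=4,suppress=True)
D={c:shot(c) for c in('scene','top')}
def proj(d,X):
    K=np.array(d['intrinsics']);T=np.array(d['pose']);p=K@(T[:3,:3].T@(np.array(X)-T[:3,3]));return np.array([p[1],p[0]])/p[2]
obs={'top':[(161.4,346.3),(162.2,355.3),(168.5,315.5)],'scene':[(247.1,335.6),(250.3,326.),(236,358.5)]}
def res(p,off,par=False):
    t=p[:3];L=p[3];r=t-L*np.array([.026,1,0]);r=r if not par else r
    o=[]
    for i,c in enumerate(D):
        d=p[6+2*i:8+2*i] if off else 0
        for X,q in zip((t,r,[p[4],p[5],.061]),obs[c]): o+=list(proj(D[c],X)+d-q)
    if off: o+=list(p[6:10]/.7)   # ~2 mm calibration prior
    return np.array(o)
for off in(0,1):
    s=least_squares(res,[.675,-.063,.15,.03,.659,.05]+[0]*4,args=(off,));print(s.x,s.fun.round(2))
    # expected z of tip from each camera ray at the fitted x / y
E
```

```text
time: 6.6
position: [0.4015, 0.2398, 0.0246]
tool_rot: [1.719, 2.629, 0.0]
ft_force: [-0.0, -0.3, 0.2]
grip_width: 0.355
[ 0.6721 -0.062   0.1537  0.0305  0.6594  0.0505  0.      0.      0.
  0.    ] [-1.24 -1.38  1.25 -0.03 -0.12 -1.14 -0.28 -0.49 -0.78 -0.84 -0.98 -0.91]
[ 0.6721 -0.0621  0.1543  0.0305  0.6594  0.0505  0.0432  0.51    0.4196
  0.4262] [-1.25 -0.88  1.25  0.47 -0.08 -0.63  0.1  -0.02 -0.4  -0.36 -0.55 -0.49
  0.06  0.73  0.6   0.61]
```

```bash
python3 -m jog '[[[0,0,0,0,0,0,1.0],[0,0,0,0,0,0,1.0],[0,0,0,0,0,0,1.0],[0,0,0,0,0,0,1.0],[0,0,0,0,0,0,1.0],[0,0,0,0,0,0,1.0]]]' 45
python3 - <<'E'
from h import *
from scipy.optimize import least_squares
np.set_printoptions(precision=4,suppress=True)
D={c:shot(c) for c in('scene','top')}
def proj(d,X):
    K=np.array(d['intrinsics']);T=np.array(d['pose']);p=K@(T[:3,:3].T@(np.array(X)-T[:3,3]));return np.array([p[1],p[0]])/p[2]
obs={'top':[(161.4,346.3),(162.2,355.3),(168.5,315.5)],'scene':[(247.1,335.6),(250.3,326.),(236,358.5)]}
def res(p):
    t=p[:3];r=t-p[3]*np.array([-np.sin(p[10]),np.cos(p[10]),0])
    o=[]
    for i,c in enumerate(D):
        for X,q in zip((t,r,[p[4],p[5],.061]),obs[c]): o+=list(proj(D[c],X)+p[6+2*i:8+2*i]-q)
    return np.array(o+list(p[6:10]/.7))
s=least_squares(res,[.675,-.063,.15,.03,.659,.05]+[0]*5);print(s.x,s.fun.round(2))
E
```

```text
time: 7.3
position: [0.4016, 0.2398, 0.0246]
tool_rot: [1.719, 2.629, 0.0]
ft_force: [0.4, 1.6, -0.2]
grip_width: 0.221
[ 0.675  -0.0623  0.1543  0.0308  0.6594  0.0505  0.0399  0.5079  0.4208
  0.426  -0.2101] [-0.51 -0.33  0.52 -0.08 -0.08 -0.63 -0.69  0.05  0.39 -0.43 -0.56 -0.49
  0.06  0.73  0.6   0.61]
```

```bash
python3 -m jog '[[[0,0,-1,0,0,0,1.0],[0,0,-2,0,0,0,1.0],[0,0,-3,0,0,0,1.0],[0,0,-3,0,0,0,1.0],[0,0,-3,0,0,0,1.0],[0,0,-2,0,0,0,1.0],[0,0,-1,0,0,0,1.0],[0,0,0,0,0,0,1.0],[0,0,0,0,0,5,1.0],[0,0,0,0,0,8,1.0],[0,0,0,0,0,8,1.0],[0,0,0,0,0,8,1.0]]]' 45
python3 -m jog '[[[0,0,0,0,0,8,1],[0,0,0,0,0,8,1],[0,0,0,0,0,8,1],[0,0,0,0,0,8,1],[0,0,0,0,0,8,1],[0,0,0,0,0,8,1],[0,0,0,0,0,8,1],[0,0,0,0,0,8,1],[0,0,0,0,0,8,1],[0,0,0,0,0,8,1],[0,0,0,0,0,6,1],[0,0,0,0,0,0,1]]]' 45
python3 - <<'E'
from h import *
np.set_printoptions(precision=4,suppress=True)
s=ctrl.get_state();print(R.from_rotvec(s['tool_rot']).as_matrix(),s['ft_force'],s['joint_positions'])
D={c:shot(c,c+'2.png') for c in('scene','top')}
q={}
for c in D:
    r=finder.spot_point('lens_glass',c);print(c,[(x['conf'],np.array(x['point'])*[400,640]) for x in r[:2]]);q[c]=r
if all(q.values()): print(tri(D['scene'],q['scene'][0]['point'],D['top'],q['top'][0]['point']))
E
```

```text
time: 8.6
position: [0.4004, 0.239, 0.1728]
tool_rot: [-2.329, -2.108, 0.005]
ft_force: [-1.4, 0.2, -0.9]
grip_width: 0.223
time: 9.8
position: [0.4006, 0.2391, 0.1729]
tool_rot: [3.139, -0.038, -0.004]
ft_force: [0.3, 0.1, -2.0]
grip_width: 0.224
[[ 0.9997 -0.024  -0.0026]
 [-0.024  -0.9997 -0.0019]
 [-0.0026  0.0019 -1.    ]] [ 0.3439  0.0922 -1.9862] [-0.7455 -0.0196  0.1491  1.9854  0.0032  1.1788 -2.1925]
scene [(0.69, array([157.8 , 366.72])), (0.33, array([242.2  , 243.968]))]
top [(0.61, array([212.8 , 259.52]))]
(array([0.4854, 0.2388, 0.1514]), [np.float64(0.002474939470275219), np.float64(0.0024749394702750557)])
```

```bash
python3 -m jog '[[[0.3,1.3,0,0,0,0,1],[0.6,2.5,0,0,0,0,1],[0.6,3.1,0,0,0,0,1],[0.6,3.1,0,0,0,0,1],[0.6,3.1,0,0,0,0,1],[0.6,2.7,0,0,0,0,1],[0.4,1.9,0,0,0,0,1],[0.3,1,0,0,0,0,1],[0,0,0,0,0,0,1]]]' 45
python3 - <<'E'
from h import *
D={c:shot(c,c+'3.png') for c in('scene','top')}
a=cv2.imread('pics/top3.png')[130:230,260:380];b=cv2.imread('pics/scene3.png')[170:290,280:420]
o=np.hstack([cv2.resize(a,(400,334)),cv2.resize(b,(390,334))]);cv2.imwrite('pics/a3.png',o)
E
```

```text
time: 10.9
position: [0.4373, 0.0502, 0.1747]
tool_rot: [-3.141, 0.042, -0.001]
ft_force: [-0.1, 0.6, -1.9]
grip_width: 0.226
```

View pics/a3.png

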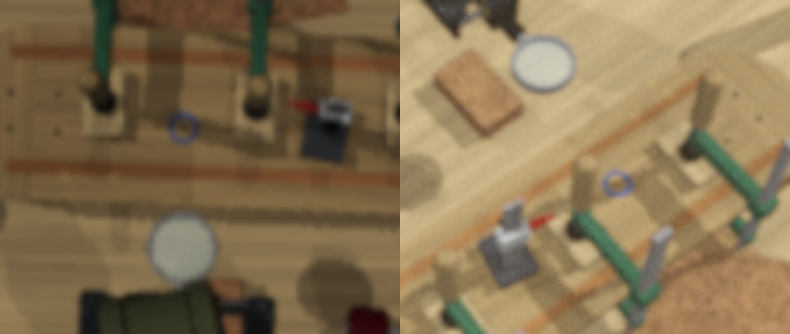

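Top view shows the lens held and clear in front of the deck, with the glass at (182,247) directly in line with the circle at (183,128). Going into the gap at this height.

```bash
python3 -m jog '[[[1,-0.06,0,0,0,0,1],[2,-0.09,0,0,0,0,1],[2.2,-0.09,0,0,0,0,1],[2.2,-0.09,0,0,0,0,1],[2.2,-0.09,0,0,0,0,1],[2,-0.09,0,0,0,0,1],[1.6,-0.09,0,0,0,0,1],[1,-0.03,0,0,0,0,1],[0,0,0,0,0,0,1],[0,0,0,0,0,0,1]]]' 45
python3 - <<'E'
from h import *
np.set_printoptions(precision=4,suppress=True)
s=ctrl.get_state();print(s['position'],R.from_rotvec(s['tool_rot']).as_matrix(),s['ft_force'])
D={c:shot(c,c+'4.png') for c in('scene','top')}
q={}
for c in D:
    r=finder.spot_point('lens_glass',c);print(c,[(x['conf'],np.array(x['point'])*[400,640],atz(D[c],x['point'],.155)) for x in r[:2]]);q[c]=r
if all(q.values()): print(tri(D['scene'],q['scene'][0]['point'],D['top'],q['top'][0]['point']))
a=cv2.imread('pics/top4.png')[140:200,280:370];b=cv2.imread('pics/scene4.png')[190:270,310:400]
o=np.hstack([cv2.resize(a,(420,280),interpolation=3),cv2.resize(b,(380,338),interpolation=3)[:280]]);cv2.imwrite('pics/a4.png',o)
E
```

```text
time: 12.0
position: [0.5787, 0.0552, 0.1741]
tool_rot: [3.141, -0.036, -0.002]
ft_force: [0.1, 0.3, -2.0]
grip_width: 0.229
[0.5787 0.0552 0.1741] [[ 0.9997 -0.023  -0.0011]
 [-0.023  -0.9997 -0.0002]
 [-0.0011  0.0002 -1.    ]] [ 0.1002  0.3228 -1.9772]
scene [(0.74, array([221.   , 361.984]), array([0.6605, 0.0575, 0.155 ])), (0.63, array([226.2  , 348.096]), array([0.6479, 0.0123, 0.155 ]))]
top [(0.55, array([165.4  , 311.424]), array([0.6557, 0.0592, 0.155 ]))]
(array([0.6572, 0.0602, 0.1474]), [np.float64(0.0008648054722988312), np.float64(0.0008648054722999101)])
```

View pics/a4.png

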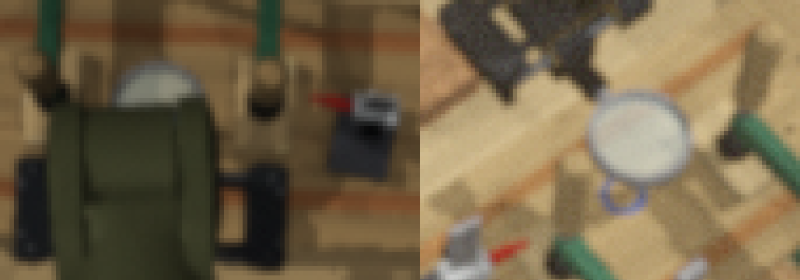

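```bash
python3 - <<'E'
from h import *
from scipy.optimize import least_squares
np.set_printoptions(precision=4,suppress=True)
D={c:shot(c) for c in('scene','top')}
for c in D:
    t=finder.trace('lens_glass',c)
    for x in t[:2]:
        w=np.where(x['region']);print(c,x['conf'],len(w[0]),w[0].min(),w[0].max(),w[1].min(),w[1].max())
def proj(d,X):
    K=np.array(d['intrinsics']);T=np.array(d['pose']);p=K@(T[:3,:3].T@(np.array(X).T-T[:3,3:]));return (p[[1,0]]/p[2]).T
off={'scene':np.array([.04,.51]),'top':np.array([.42,.43])}
th=np.linspace(0,2*np.pi,180)
def ext(c,g):
    P=np.vstack([proj(D[c],np.c_[g[0]+.038*np.cos(th),g[1]+.038*np.sin(th),g[2]+h+0*th]) for h in(-.007,.007)])+off[c]
    return P.min(0),P.max(0)
obs_s=np.array([211.3,234.5,349.8,373.9]); obs_t=np.array([153.3,304.6,323.1])
def res(g):
    a,b=ext('scene',g);p,q=ext('top',g)
    return np.r_[[a[0],b[0],a[1],b[1]]-obs_s,[p[0],p[1],q[1]]-obs_t]
k=np.array([.6587,.0534,.1565]);print('kin',res(k).round(2))
s=least_squares(res,k,diff_step=1e-3);print(s.x,s.fun.round(2))
E
```

```text
scene 0.73 488 205 233 346 374
kin [-2.02 -1.23 -1.22  0.01  0.6  -1.99  1.19]
[0.662  0.053  0.1505] [-0.26  0.49 -0.76  0.4  -0.06 -1.78  1.31]
```

```bash
python3 - <<'E'
from h import *
fs=[shot('scene')['frame'].astype(float) for _ in range(6)]
m=np.mean(fs,0).astype(np.uint8)[:,:,::-1]; cv2.imwrite('pics/mean_s.png',m)
ft=np.mean([shot('top')['frame'].astype(float) for _ in range(6)],0).astype(np.uint8)[:,:,::-1]; cv2.imwrite('pics/mean_t.png',ft)
a=cv2.resize(m[200:245,338:386],(480,450),interpolation=0);b=cv2.resize(ft[148:176,298:330],(320,280),interpolation=0)
o=np.zeros((450,800,3),np.uint8);o[:,:480]=a;o[:280,480:]=b;cv2.imwrite('pics/a5.png',o)
E
```

```text
(no output)
```

View pics/a5.png

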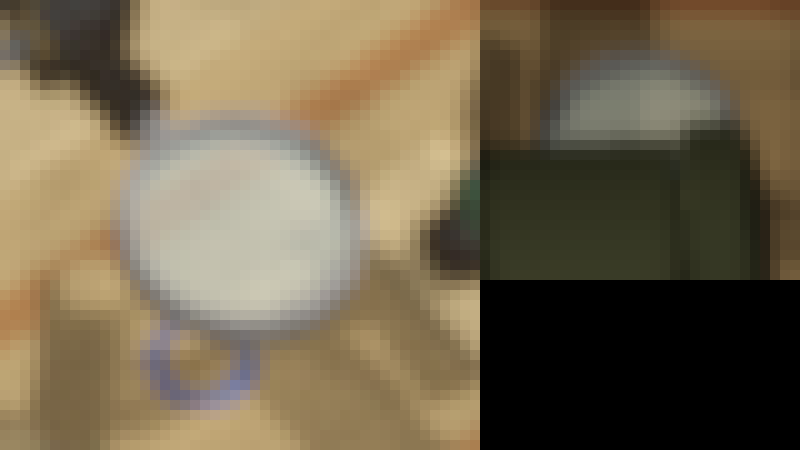

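```bash
python3 - <<'E'
from h import *
np.set_printoptions(precision=4,suppress=True)
n=np.array([400,640]);D={c:shot(c) for c in('scene','top')}
o={'scene':np.array([.04,.51]),'top':np.array([.42,.43])}
for nm,s,t in(('glass',(222.4,362.05),(163.8,314.7)),('circ',(236.1,358.35),(168.5,315.5)),('tip',(247.1,335.6),(161.4,346.3)),('root',(250.3,326),(162.2,355.3))):
    print(nm,tri(D['scene'],(s-o['scene'])/n,D['top'],(t-o['top'])/n), 'raw',tri(D['scene'],s/n,D['top'],t/n)[0])
s=ctrl.get_state();print(s['time'],s['position'],s['grip_width'])
E
```

```text
glass (array([0.6635, 0.0503, 0.1587]), [np.float64(0.001558962864388647), np.float64(0.001558962864388441)]) raw [0.6633 0.0502 0.1583]
circ (array([0.659 , 0.0504, 0.0591]), [np.float64(0.002150095735543343), np.float64(0.002150095735543431)]) raw [0.6587 0.0502 0.0587]
tip (array([ 0.6741, -0.0616,  0.1482]), [np.float64(0.0011652688466316959), np.float64(0.0011652688466317442)]) raw [ 0.6738 -0.0617  0.1477]
root (array([ 0.6693, -0.0932,  0.1603]), [np.float64(0.00028947712516087256), np.float64(0.0002894771251622268)]) raw [ 0.669  -0.0934  0.1597]
13.1 [0.5792 0.0548 0.1745] 0.22673467440977838
```

```bash
python3 -m jog '[[[-0.15,0.05,0.1,0,0,0,1],[-0.1,0.05,0.1,0,0,0,1],[0,0,0,0,0,0,1],[0,0,0,0,0,0,1],[0,0,0,0,0,0,1],[0,0,0,0,0,0,1]]]' 45
python3 - <<'E'
from h import *
s=ctrl.get_state();print(s['position'],R.from_rotvec(s['tool_rot']).as_matrix().round(4),s['ft_force'],np.abs(s['qd']).max())
d=shot('scene','f.png')
cv2.imwrite('pics/f1.png',cv2.resize(d['frame'][120:320,240:480,::-1],(720,600),interpolation=3))
E
```

```text
time: 13.7
position: [0.5767, 0.0539, 0.1726]
tool_rot: [-3.141, 0.037, -0.0]
ft_force: [-0.1, -0.1, -1.0]
grip_width: 0.227
[0.57671778 0.05393692 0.17264352] [[ 9.997e-01 -2.360e-02  2.000e-04]
 [-2.360e-02 -9.997e-01  1.000e-04]
 [ 2.000e-04 -1.000e-04 -1.000e+00]] [-0.09090829 -0.07812754 -1.02181496] 0.00187038178394045
```

View pics/f1.png

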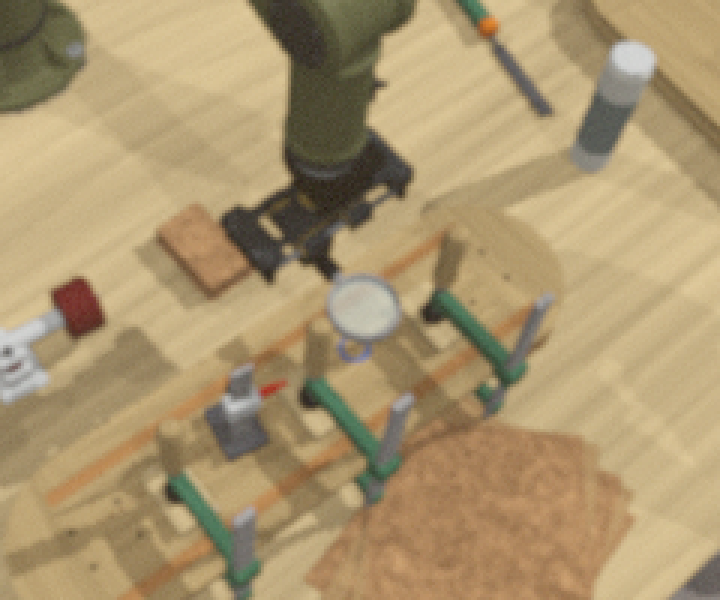

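The final picture shows the glass at (364,308), held level between the clamp handles and clear of everything. The circle at (355,350) appears just below it because of the slanted view. The bystanders have not moved, so I'm handing in.

```bash
python3 -c "
from bench import close_job; print(close_job())"
```

```text
the job is handed in; nothing more can be done
None
```

The lens is held by its handle between the clamps, glass over the blue circle at about the red pointer's height. I handed the job in at about 13.8 s with the arm still holding it; no verdict was reported.

**Last checks**
- **Steadiness and level:** the tool was level to within 0.02° and nearly motionless. The grip opening stayed at about 20 mm, and the outside force on the tool was about 1 N, roughly the lens's weight.
- **Clearance:** the last picture shows the lens clear of the deck, clamps and gauge, and nothing else in view had moved. The second truck and the glue bottle were outside that crop.
- **Position:** my estimates put the glass at about (0.657–0.661, 0.050–0.052) m and the circle at (0.659, 0.050) m, so within about 3 mm.
- **Height:** the arm's own pose puts the glass at about 155 mm. The camera estimate before the last 2 mm lowering corresponds to about 157 mm now.

**Where the checks disagreed**
- **Pointer height:** single estimates ran from 145 to 165 mm. A fit to the whole pointer gave 154 mm, so the height match is good to only about 3–4 mm.
- **Camera agreement:** the two cameras put the circle up to 9 mm apart, and I used the middle.
- **First glass fit:** an early, rough fit gave 150.5 mm because the arm partly hid the rim. The corrected fit gave 159 mm, before the final lowering.

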